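# Clamp the counter rail with its U-bolt

## Robot

A 6-joint arm with a two-finger parallel gripper is mounted at the origin on a cart in front of the work surface, level with it; the furniture and walls round the work are solid. World frame = base frame: x ahead of the robot, y to its left, z up, the work surface at z = 0. Lengths are in mm, angles in rad, forces in N, time in s.
With the tool pointing down it reaches from about 350 to 925 mm from the base axis. Payload 6.4 kg.
Tool frame: the origin (TCP) lies at the very end of the fingers, on their centre line; the grasp point (between the pads) lies ctrl.pinch_z behind it (ctrl.pinch_z is the distance from the TCP to the grasp point, in mm); z points along the fingers, y is the line along which they close (so a half turn about z gives the same grasp; the last joint's range is limited). The gripper opens to 94 mm and grips with 3 to 60 N. Pads are 16 mm wide; open, the fingers measure 119 mm over their backs; the gripper's body (75 mm by 177 mm) begins 78 mm behind the grasp point.
Start: joints at [-1.391, 0.245, 1.558, -0, 1.339, -0.174], TCP at [225.207, -609.75, 205.455] pointing down, gripper open.
Joint ranges: [-3.13, 3.13], [-1.02, 2.26], [0.13, 2.54], [-0.95, 4.09], [0.21, 2.88], [-2.74, 2.74]. Speed limits (rad/s): [2.57, 2.57, 3.14, 3.14, 3.14, 3.14].

## Interface

Orientations are given as a 3x3 rotation matrix whose columns are the frame's x, y, z axes.
In Python, from workcell import ctrl gives the robot as it stands.
- The arm moves only by the tool play_rows, never from a script. Its argument "targets" is a list of rows, each an object with "travel": the shift along the tool's x, y, z in m, a list of three; "rot": the turn, a rotation vector about the tool's x, y, z in degrees, a list of three. In form: [{"travel": [tx, ty, tz], "rot": [wx, wy, wz]}, ...]. A call has 1 to 12 rows; each row is the pose to reach, as a shift and turn from the pose commanded when the call began, along the tool's axes at that moment; what a row does not reach only later rows make up. A row lasts 1/8 s, in which the tool goes at most 62.5 mm and 10.7 degrees, less where a joint would pass 70% of its speed; a pose out of reach is approached as far as the arm can. A call with a gripper value outside its range is refused whole. "gripper" is the finger opening in m, from 0 to 0.094, set as the call begins (left out, the last holds). The fingers move at their own pace and stop on an object; "newtons" is the grip in N (left out, the last holds). Time passes only in rows, so rows that repeat a pose let the fingers close. It gives the time, the measured TCP pose, the force, the opening and the grip force at its end, in the units of the state.
- ctrl.get_obs(): the state, without advancing time (a new reading comes with each control period).
- ctrl.snapshot(name): name is "scene" or "top"; returns a dict with "color" (384x512x3 uint8, red, green, blue), "K" (3x3 intrinsics, pixels), "k1" (the pictures are not rectified: a ray, as slopes to the right and down, at radius r is drawn at 1 + k1 r^2 times it, then the intrinsics apply), "rvec" (rotation vector, rad) and "tvec" (3), from world to camera coordinates, as OpenCV has them. Camera axes: x right, y down, z forward; pixel columns grow to the right and rows downward; lengths in mm; the calibration is good to about 2 mm. A picture is of the moment at which its call begins. There is no depth.
- ctrl.sign_off(): hands the job in; it is judged then, once.
Trained networks look in a picture, given as the dict that the camera call returned (one of the last four; its "shot" number tells which), for a name from the list of things; names that differ only in an ending like _2 or _b are one class to them, and where a whole thing is asked for, a point or a joint stands for the part that bears it (a point fixed in the world has none). Each returns a list of dicts, best first, with "p" (0 to 1); they miss things now and then, are a little off and sometimes report something else, mostly with a low value. They report only what shows in the picture. A call takes as long as a camera call.
- ctrl.search_frame(picture, name): "centre" ([x, y, z] in mm, in world coordinates, good to about 4 mm: the middle of the surface that is visible of it).
- ctrl.trace(picture, name): "region" (384x512 bool, what is visible of it).
- ctrl.spot_point(picture, name): "centre" ([x, y, z] in mm, in world coordinates, good to about 4 mm: a listed point, or the origin of a listed thing).
The state is a dict: "time": time; "q": joint angles; "joint_vel": joint speeds; "effort": joint torques, N m; "eef_pos": TCP position; "tcp_rot": TCP orientation; "force": force on the tool from outside, world axes, zero at the start; "torque": the same for the moment, N m; "gripper_width": finger opening in mm; "finger_force": force on a finger pad.
Only numpy, scipy, OpenCV 4.12 (cv2) and the standard library are available. Lean on these libraries where they do the work, as an engineer would, in place of code of your own. Each camera call takes 0.05 s, during which the arm holds its last target. There are 200 camera calls.

## Task

Take the loose U-bolt out of its wooden holder, pass it down over the counter rail's tube at the clamp foot that has none, and feel for the two holes of that foot with light pressure. Push both legs in together until the bow lies fully home on the tube, as at the other foot, and let go; never force it (stay under about 40 N), and leave the other things on the counter where they are.

Things in the scene. Friction and masses are not known exactly. Their poses are not given: they have to be found in the camera images.
- ubolt: The loose steel U-bolt, 120 g, upright in the wooden holder. Origin: the inner top of its bow (the point that comes to lie on the tube), z up. Two straight legs, 9 mm thick, stand at x = +18 and -18 mm and reach down to z = -62 mm; clear gap between them 27 mm. A ring groove runs round each leg at z = -40 mm. Half a turn about z makes no difference.
- ubolt_tab (a point): Centre of the U-bolt's flat steel grip tab, 28 mm above the U-bolt's origin, same axes. The tab is 32 mm along x, 10 mm thick along y; it reaches 14 mm up from this point and 19 mm down to the top of the bow. Pinch it from above, across y.
- ubolt_tips (a point): Midpoint between the two leg tips, 62 mm below the U-bolt's origin. The tips have 1 mm chamfers.
- holder: Fixed wooden block, 90 x 50 x 40 mm, in which the U-bolt is parked; origin at the centre of its underside. Two round holes, 14 mm wide and 34 mm deep, at x = +18 and -18 mm. The legs stand on the hole floors with play, the U-bolt's origin 68 mm over the counter. Lift it straight up.
- rail: Fixed steel counter rail: a level tube, 22 mm thick, 360 mm long, along its y axis. Origin on the counter under the tube's middle, z up. Tube axis at z = 62 mm, its top at z = 73 mm, its underside at 51 mm. A U-bolt fully home has its origin at z = 73 mm, its x across the tube.
- foot_open: The clamp foot without a U-bolt, fixed under the rail 85 mm to one or the other side of its middle. Origin: under the tube axis, at the underside of the dark base plate (124 mm across the tube, 112 mm along it, 8 mm thick); axes parallel to the rail's. On it is screwed an aluminium block, 96 mm across, 70 mm along the tube.
- foot_open_top (a point): Point of the open foot 45 mm above its origin, level with the aluminium block's flat top. Two vertical holes go right through the 37 mm thick block, at x = +18 and -18 mm, 11 mm wide with 1.5 mm chamfers. The block is set tight by hand, so the holes lie anywhere from y = -13 to +13 mm of this point (block centre too): not measured, to be seen or felt.
- foot_open_catch (a point): Point of the open foot 33 mm above its origin: the level of two sprung balls, 12 mm below the hole mouths, one in each hole (wherever along y the holes are). They ride on the legs: pushing both legs past and down takes roughly 4 to 10 N altogether (its own weight is not enough). They snap into the leg grooves when the bow is home.
- foot_done: The other foot, same make, with its U-bolt fitted, 85 mm to the other side of the rail's middle; fixed, leave it. The top of its U-bolt's grip tab stands at z = 115 mm.
- tamper: Coffee tamper with a dark wooden handle, 58 mm wide, 93 mm tall, standing loose; a bystander.
- cup_3: Small cup, 58 mm wide (85 mm over its handle), 51 mm tall, loose; a bystander.
- basket_1: Steel filter basket lying mouth down, 71 mm wide, 26 mm tall, loose; a bystander.
- timer: Kitchen timer, 70 x 70 x 18 mm, lying loose; a bystander.

How it is judged:
By the outcome, as a careful person would: the job done as asked, in the order asked, and still so for the second after the job is handed in, with the robot touching nothing.
It also fails if it takes over 61 s, if anything falls off the work surface, if the arm or the gripper's body presses on something with over 40 N, if the wrist force passes 120 N, or if a joint passes its speed limit or range.

## Working session

There is one attempt and no reset: what is moved stays moved. The work goes in short steps, Python scripts to look and compute and a tool call to move; the robot and the scene stay as the last step left them, time stands still between calls to the robot, and variables do not carry over. Pictures are saved under pics/ and viewed, at most 10 in all, crops included, and the job is handed in when it is done.

Besides the shell and the picture viewer there is one more tool, called after "Call:" as name(argument=value, ...), one argument or row to a line, values as JSON. play_rows: Moves the arm, as the interface text tells. Its arguments: {"type":"object","properties":{"targets":{"type":"array"},"gripper":{"type":"number"},"newtons":{"type":"number"}},"required":["targets"]}

```bash
mkdir -p pics; cat > h.py <<'E'
from workcell import ctrl
import numpy as np, cv2
def snap(n,f=None):
    s=ctrl.snapshot(n)
    if f: cv2.imwrite('pics/'+f,cv2.cvtColor(s['color'],cv2.COLOR_RGB2BGR))
    return s
def proj(s,P):
    R,_=cv2.Rodrigues(np.array(s['rvec'],float)); c=R@np.array(P,float)+np.array(s['tvec'],float).ravel()
    a=c[:2]/c[2]; a=a*(1+s['k1']*(a@a)); K=np.array(s['K']); return np.array([K[0,0]*a[0]+K[0,2],K[1,1]*a[1]+K[1,2]])
def back(s,uv,z):
    K=np.array(s['K'],float); p=cv2.undistortPoints(np.array([[uv]],float),K,np.array([s['k1'],0,0,0],float)).ravel()
    R,_=cv2.Rodrigues(np.array(s['rvec'],float)); d=R.T@np.array([p[0],p[1],1]); o=-R.T@np.array(s['tvec'],float).ravel()
    return o+d*(z-o[2])/d[2]
E
python3 - <<'E'
from h import *
o=ctrl.get_obs(); print(o, ctrl.pinch_z)
a=snap('scene','s1.png'); b=snap('top','t1.png')
for n in ['ubolt','ubolt_tab','holder','rail','foot_open','foot_open_top','foot_done','tamper','cup_3','basket_1','timer']:
    for s,t in((a,'s'),(b,'t')):
        print(n,t,[(np.round(r['centre']).tolist(),round(r['p'],2)) for r in ctrl.spot_point(s,n)[:3]])
E
```

```text
{'time': 0.0, 'q': array([-1.39111985e+00,  2.45802664e-01,  1.55897350e+00,  4.76205828e-06,
        1.33865840e+00, -1.74105241e-01]), 'joint_vel': array([ 0.00025998,  0.00022289,  0.00045071, -0.00073949, -0.00054439,
       -0.00061825]), 'effort': array([ 1.20973771e-03, -4.15833628e+01, -3.14598334e+01,  6.85299234e-02,
        3.32663243e-02, -1.51596064e-04]), 'eef_pos': array([ 225.09029482, -609.16917108,  204.37441915]), 'tcp_rot': array([[ 9.38069690e-01,  3.46446463e-01, -3.24610555e-04],
       [ 3.46446464e-01, -9.38067993e-01,  1.81308745e-03],
       [ 3.23630962e-04, -1.81326256e-03, -9.99998304e-01]]), 'force': array([ 0.32480935,  0.31143845, -0.1322393 ]), 'torque': array([ 0.05255964, -0.00465067, -0.04749526]), 'finger_force': 0.0, 'gripper_width': 94.28249954843324} 18.8
ubolt s [([386.0, 78.0, -3.0], 0.73), ([488.0, -280.0, 66.0], 0.45)]
ubolt t [([492.0, -284.0, 68.0], 0.49)]
ubolt_tab s [([495.0, -280.0, 98.0], 0.43), ([357.0, -422.0, 1.0], 0.24)]
ubolt_tab t [([426.0, 386.0, 1.0], 0.51), ([490.0, -282.0, 95.0], 0.46)]
holder s [([489.0, -279.0, 1.0], 0.7), ([492.0, -282.0, 98.0], 0.36)]
holder t [([490.0, -282.0, 3.0], 0.88)]
rail s [([585.0, 52.0, -4.0], 0.94)]
rail t [([586.0, 52.0, -1.0], 0.63)]
foot_open s [([590.0, -37.0, -3.0], 0.96)]
foot_open t [([590.0, -30.0, -2.0], 0.65), ([585.0, -34.0, 36.0], 0.32)]
foot_open_top s [([594.0, -30.0, 46.0], 0.62)]
foot_open_top t [([588.0, -30.0, 44.0], 0.57)]
foot_done s [([584.0, 139.0, -4.0], 0.72)]
foot_done t [([584.0, 134.0, -1.0], 0.68)]
tamper s [([385.0, 80.0, 2.0], 0.74), ([429.0, 388.0, 3.0], 0.65)]
tamper t [([383.0, 76.0, -8.0], 0.47)]
cup_3 s [([426.0, 385.0, 4.0], 0.71), ([386.0, 79.0, 2.0], 0.64)]
cup_3 t [([423.0, 386.0, -2.0], 0.55)]
basket_1 s []
basket_1 t [([373.0, -119.0, 1.0], 0.66), ([588.0, -33.0, 33.0], 0.21)]
timer s [([354.0, -420.0, -3.0], 0.61)]
timer t [([351.0, -423.0, -1.0], 0.69)]
```

View pics/s1.png

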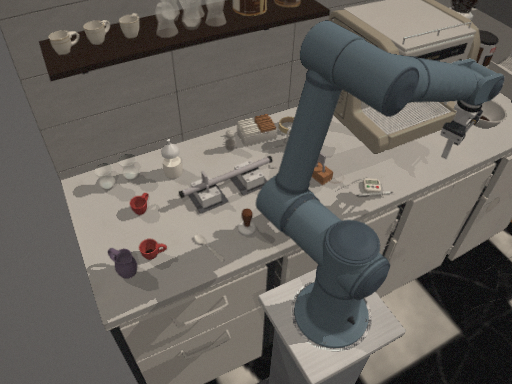

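View pics/t1.png

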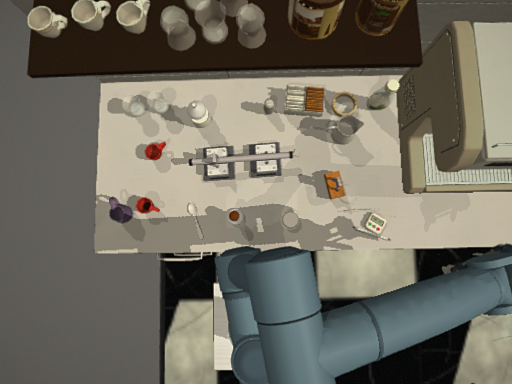

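The scene shows the rail (~225,177), tamper (247,222), holder (322,173) and timer (372,186). The top view shows the holder at (335,185), the open foot at (265,158) and the fitted foot at (217,160). Next I'll zoom in for the yaws and holes.

```bash
python3 - <<'E'
from h import *
b=snap('top'); im=cv2.cvtColor(b['color'],cv2.COLOR_RGB2BGR)
c1=cv2.resize(im[130:190,185:305],None,fx=6.6,fy=6.6,interpolation=cv2.INTER_CUBIC)[:396]
c2=cv2.resize(im[165:205,310:360],None,fx=5,fy=5,interpolation=cv2.INTER_CUBIC)
out=np.zeros((396+200,792,3),np.uint8); out[:c1.shape[0],:c1.shape[1]]=c1[:,:792]; out[396:,:250]=c2
s=snap('scene'); c3=cv2.resize(cv2.cvtColor(s['color'],cv2.COLOR_RGB2BGR)[145:215,175:280],None,fx=5,fy=5,interpolation=cv2.INTER_CUBIC)
out[396:,260:785]=c3[100:300]
cv2.imwrite('pics/z1.png',out)
def ang(s,n,z):
    r=ctrl.trace(s,n)
    for q in r[:2]:
        m=q['region'].astype(np.uint8); ys,xs=np.nonzero(m)
        P=np.array([back(s,(x,y),z)[:2] for x,y in zip(xs,ys)]); rc=cv2.minAreaRect(P.astype(np.float32))
        w,v=np.linalg.eigh(np.cov(P.T)); print(n,round(q['p'],2),len(P),rc, np.degrees(np.arctan2(v[1,1],v[0,1])),P.mean(0))
ang(b,'holder',40);ang(b,'ubolt',100);ang(b,'rail',62);ang(b,'foot_open',20);ang(s,'rail',62); ang(s,'holder',20)
print(b['K'],b['rvec'],b['tvec'],[proj(b,p) for p in [(590,-33,45),(585,52,73),(490,-282,68)]])
o=-cv2.Rodrigues(np.array(b['rvec']))[0].T@np.array(b['tvec']).ravel(); print('cam',o)
for k in range(3):
  t=snap('top')
  for n in ['ubolt_tab','foot_open_top','foot_open','foot_done','rail','ubolt','foot_open_catch']:
    print(n,[(np.round(r['centre'],1).tolist(),round(r['p'],2)) for r in ctrl.spot_point(t,n)[:2]])
E
```

```text
holder 0.68 404 ((488.97576904296875, -276.6244812011719), (95.68640899658203, 62.62432861328125), 9.328659057617188) -167.75689968242247 [ 488.85576714 -276.05270248]
rail 0.74 63 ((490.8076171875, -285.7076416015625), (39.68723678588867, 20.939300537109375), 16.04541778564453) -169.73232986907942 [ 491.42830264 -284.92631917]
rail 0.67 623 ((584.980224609375, 51.64813232421875), (25.12284278869629, 363.1478576660156), 3.2671890258789062) 93.12844500565213 [584.21380466  48.4783012 ]
foot_open 0.93 809 ((584.1778564453125, -35.64164733886719), (125.28015899658203, 113.55722045898438), 3.2553892135620117) -166.1312107874674 [581.17268561 -35.16936889]
rail 0.89 532 ((588.93798828125, 52.95140075683594), (34.32127380371094, 363.546142578125), 3.8390183448791504) 93.35292724363374 [587.60186611  58.10345557]
holder 0.71 300 ((484.12762451171875, -279.4671630859375), (95.644287109375, 85.00590515136719), 12.880391120910645) 150.80393643667193 [ 477.20849506 -280.52078394]
holder 0.48 659 ((591.58544921875, -25.08824920654297), (151.41610717773438, 116.52969360351562), 2.2372937202453613
[... 855 characters left out ...]
p [([590.1, -34.0, 47.4], 0.87), ([349.6, -421.0, 0.2], 0.62)]
foot_open [([589.2, -31.7, -2.1], 0.9)]
foot_done [([580.7, 135.9, -2.3], 0.97)]
rail [([585.0, 53.4, -1.3], 0.84), ([489.9, -275.5, 7.2], 0.26)]
ubolt [([490.5, -282.9, 69.6], 0.47)]
foot_open_catch [([586.0, -33.7, 34.9], 0.64)]
ubolt_tab [([490.9, -280.8, 93.7], 0.64), ([583.6, 133.6, -1.0], 0.2)]
foot_open_top [([589.5, -31.8, 48.5], 0.65)]
foot_open [([588.7, -29.5, -1.8], 0.57)]
foot_done [([580.7, 135.1, -3.0], 0.77), ([382.8, 76.0, -3.4], 0.72)]
rail [([583.2, 52.8, -4.4], 0.68)]
ubolt [([488.2, -284.2, 68.6], 0.65), ([491.1, -280.2, 2.2], 0.48)]
foot_open_catch [([586.3, -30.3, 31.4], 0.58), ([424.1, 384.7, -2.0], 0.24)]
```

View pics/z1.png

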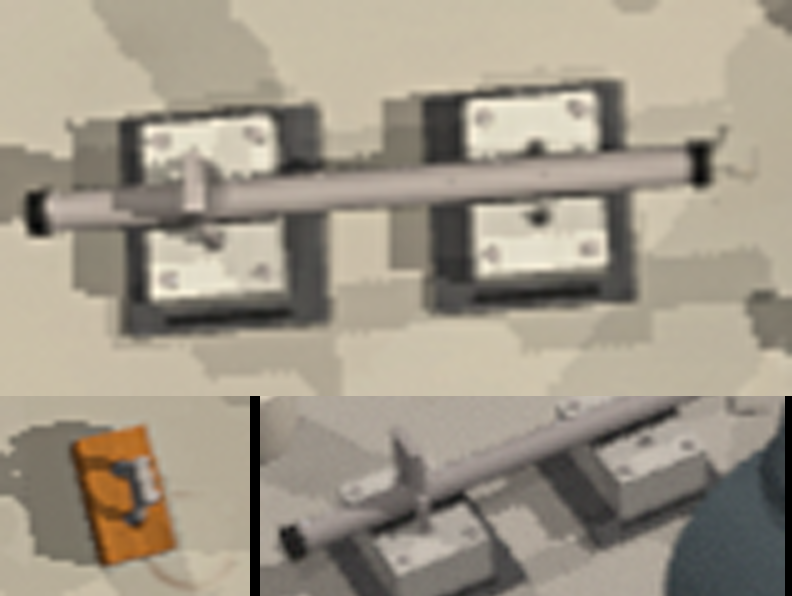

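The crop shows both open-foot holes as dark spots beside the tube at about (535,148) and (540,215), near the block's centre line. The holder and U-bolt are turned about 12°. I'll work out the hole positions and the first move.

```bash
cat >> h.py <<'E'
def go(pos,yaw,o=None):
    o=o or ctrl.get_obs(); R=np.array(o['tcp_rot']); c,s=np.cos(np.radians(yaw)),np.sin(np.radians(yaw))
    T=np.array([[c,s,0],[s,-c,0],[0,0,-1.]])
    t=R.T@(np.array(pos)-o['eef_pos'])/1000; r=np.degrees(cv2.Rodrigues(R.T@T)[0].ravel())
    print('travel',t.round(4).tolist(),'rot',r.round(2).tolist())
E
python3 - <<'E'
from h import *
b=snap('top'); f=lambda u,v:((u+.5)/6.6-.5+185,(v+.5)/6.6-.5+130)
for uv in [(535,148),(540,215)]: print('hole',back(b,f(*uv),45))
for uv in [(470,95),(597,90),(478,278),(608,265)]: print('blk',back(b,f(*uv),45))
for uv in [(35,212),(700,162)]: print('tube',back(b,f(*uv),62))
g=lambda u,v:((u+.5)/5-.5+310,(v+.5-396)/5-.5+165)
for uv in [(75,440),(147,427),(175,550),(105,565)]: print('holder',back(b,g(*uv),40))
r=ctrl.trace(b,'ubolt')
for q in r:
    ys,xs=np.nonzero(q['region']); print(q['p'],len(xs),xs.mean(),ys.mean())
x0,y0,k=318,168,16
c=cv2.resize(cv2.cvtColor(b['color'],cv2.COLOR_RGB2BGR)[y0:y0+36,x0:x0+36],None,fx=k,fy=k,interpolation=cv2.INTER_CUBIC)
for yaw,col in((8,(0,0,255)),(12,(0,255,0))):
    cc,ss=np.cos(np.radians(yaw)),np.sin(np.radians(yaw))
    for z in(110,77):
        pts=[proj(b,(491+cc*x-ss*y,-282.5+ss*x+cc*y,z)) for x,y in((16,5),(-16,5),(-16,-5),(16,-5))]
        cv2.polylines(c,[np.array([((u-x0+.5)*k,(v-y0+.5)*k) for u,v in pts],int)],True,col if z==110 else (255,0,0),1)
cv2.imwrite('pics/z2.png',c)
go((491,-282.5,160),11)
E
```

```text
hole [607.52835137 -37.35778151  45.        ]
hole [570.85942402 -39.36105975  45.        ]
blk [637.44334124  -2.80832109  45.        ]
blk [638.73455415 -71.39016552  45.        ]
blk [537.32718682  -5.58144511  45.        ]
blk [542.9939292  -75.18411162  45.        ]
tube [574.90261229 229.42944915  62.        ]
tube [ 594.47888584 -124.58512931   62.        ]
holder [ 527.4179457  -244.08499945   40.        ]
holder [ 535.74201382 -295.26997287   40.        ]
holder [ 448.16417433 -311.17234761   40.        ]
holder [ 438.53553998 -261.73697822   40.        ]
travel [0.3627, -0.2149, 0.0454] rot [-0.0, 0.0, 9.27]
```

View pics/z2.png

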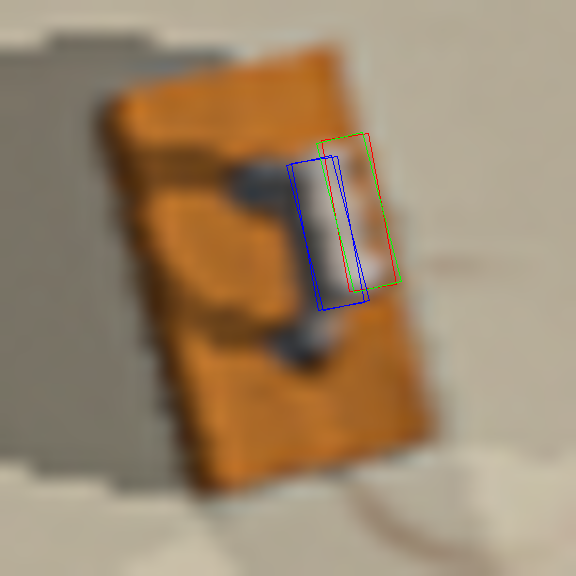

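The overlay puts the tab about 3 mm further to +y than my guess, so the grasp is at about (490,-280) with yaw 11°. The holes centre on about (589.3,-38.5) with yaw 3.2°.

Call:
play_rows(
  targets=[
    {"travel": [0.045,-0.027,0.0],"rot": [0,0,1]},
    {"travel": [0.09,-0.054,0.005],"rot": [0,0,2]},
    {"travel": [0.135,-0.081,0.01],"rot": [0,0,3]},
    {"travel": [0.18,-0.108,0.02],"rot": [0,0,4.5]},
    {"travel": [0.225,-0.135,0.025],"rot": [0,0,6]},
    {"travel": [0.27,-0.162,0.03],"rot": [0,0,7.5]},
    {"travel": [0.315,-0.189,0.04],"rot": [0,0,9]},
    {"travel": [0.345,-0.208,0.0454],"rot": [0,0,9.27]},
    {"travel": [0.3627,-0.2176,0.0454],"rot": [0,0,9.27]},
    {"travel": [0.3627,-0.2176,0.0454],"rot": [0,0,9.27]},
    {"travel": [0.3627,-0.2176,0.0454],"rot": [0,0,9.27]},
    {"travel": [0.3627,-0.2176,0.0454],"rot": [0,0,9.27]},
  ],
  gripper=0.045,
  newtons=25,
)

```text
time: 4.4
eef_pos: [489.5, -281.1, 160.3]
tcp_rot: [[0.982, 0.189, 0.0], [0.189, -0.982, -0.0], [0.0, 0.0, -1.0]]
force: [0.9, -0.4, -0.3]
gripper_width: 45.0
finger_force: 0.0
```

```bash
python3 - <<'E'
from h import *
o=ctrl.get_obs(); print(o['time'],o['eef_pos'],o['gripper_width'],o['force']); go((490,-280,81),11)
E
```

```text
4.4 [ 489.54276998 -281.08570567  160.29465779] 45.02763976281869 [ 0.88081998 -0.39279654 -0.25998757]
travel [0.0006, -0.001, 0.0793] rot [0.02, -0.0, -0.09]
```

Call:
play_rows(
  targets=[
    {"travel": [0.0005,-0.001,0.02],"rot": [0,0,0]},
    {"travel": [0.0005,-0.001,0.045],"rot": [0,0,0]},
    {"travel": [0.0005,-0.001,0.065],"rot": [0,0,0]},
    {"travel": [0.0005,-0.001,0.079],"rot": [0,0,0]},
    {"travel": [0.0005,-0.001,0.079],"rot": [0,0,0]},
    {"travel": [0.0005,-0.001,0.079],"rot": [0,0,0]},
  ],
)

```text
time: 5.15
eef_pos: [490.9, -279.3, 81.7]
tcp_rot: [[0.982, 0.191, 0.001], [0.191, -0.982, -0.001], [0.001, 0.001, -1.0]]
force: [0.5, -0.4, 0.3]
gripper_width: 45.0
finger_force: 0.0
```

Call:
play_rows(
  targets=[
    {"travel": [0,0,0],"rot": [0,0,0]},
    {"travel": [0,0,0],"rot": [0,0,0]},
    {"travel": [0,0,0],"rot": [0,0,0]},
    {"travel": [0,0,0],"rot": [0,0,0]},
    {"travel": [0,0,0],"rot": [0,0,0]},
    {"travel": [0,0,0],"rot": [0,0,0]},
  ],
  gripper=0.0,
  newtons=40,
)

```text
time: 5.9
eef_pos: [490.4, -279.0, 81.2]
tcp_rot: [[0.982, 0.191, 0.0], [0.191, -0.982, -0.0], [0.0, 0.0, -1.0]]
force: [-0.5, 0.1, 0.9]
gripper_width: 9.6
finger_force: 40.0
```

Call:
play_rows(
  targets=[
    {"travel": [0,0,-0.01],"rot": [0,0,0]},
    {"travel": [0,0,-0.025],"rot": [0,0,0]},
    {"travel": [0,0,-0.045],"rot": [0,0,0]},
    {"travel": [0,0,-0.065],"rot": [0,0,0]},
    {"travel": [0,0,-0.085],"rot": [0,0,0]},
    {"travel": [0,0,-0.1],"rot": [0,0,0]},
    {"travel": [0,0,-0.1],"rot": [0,0,0]},
    {"travel": [0,0,-0.1],"rot": [0,0,0]},
  ],
)

```text
time: 6.9
eef_pos: [490.0, -278.5, 180.3]
tcp_rot: [[0.982, 0.191, -0.001], [0.191, -0.982, 0.001], [-0.001, -0.001, -1.0]]
force: [1.1, 0.5, -1.2]
gripper_width: 10.1
finger_force: 40.0
```

```bash
python3 - <<'E'
from h import *
o=ctrl.get_obs(); print(o['time'],o['eef_pos'],o['gripper_width'],o['force']); go((589.3,-38.5,182),3.2)
b=snap('top'); s=snap('scene')
p=proj(b,o['eef_pos']).astype(int); q=proj(s,o['eef_pos']).astype(int)
A=cv2.resize(cv2.cvtColor(b['color'],cv2.COLOR_RGB2BGR)[p[1]-35:p[1]+35,p[0]-35:p[0]+35],(390,390),interpolation=cv2.INTER_CUBIC)
B=cv2.resize(cv2.cvtColor(s['color'],cv2.COLOR_RGB2BGR)[q[1]-35:q[1]+35,q[0]-35:q[0]+35],(390,390),interpolation=cv2.INTER_CUBIC)
cv2.imwrite('pics/g.png',np.hstack([A,B]))
E
```

```text
6.9 [ 489.95855688 -278.54214775  180.31238219] 10.090736845199736 [ 1.14085132  0.49895357 -1.16865902]
travel [0.1433, -0.2167, -0.0016] rot [-0.06, 0.05, 7.8]
```

View pics/g.png

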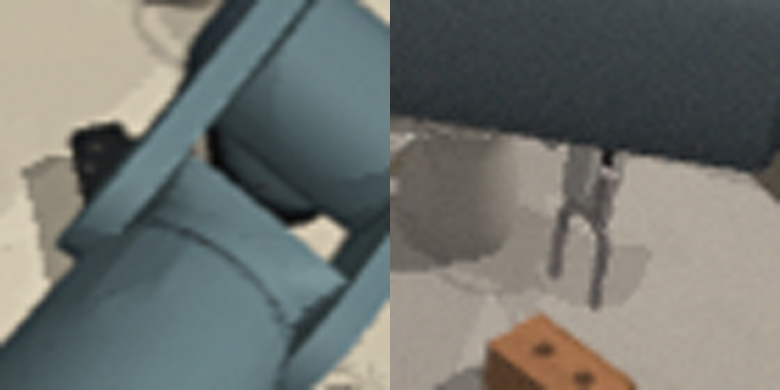

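The right half shows the U-bolt hanging upright in the gripper, with leg tips at about (555,277) and (597,307). From these I'll work out the offset in the grip along tool x.

```bash
python3 - <<'E'
from h import *
o=ctrl.get_obs(); s=snap('scene'); q=proj(s,o['eef_pos']).astype(int); R=np.array(o['tcp_rot'])
f=lambda u,v:((u+.5)*70/390-.5+q[0]-35,(v+.5)*70/390-.5+q[1]-35)
z=o['eef_pos'][2]-13.2-62
T=[back(s,f(*t),z) for t in((165,276),(207,306))]
for t in T: print((R.T@(t-o['eef_pos'])).round(1))
print('exp px',[((proj(s,o['eef_pos']+R@np.array([x,0,75.2]))-q+35+.5)*390/70-.5).round(0) for x in(18,-18)])
for n in('ubolt','ubolt_tips'): print([(np.round(R.T@(np.array(r['centre'])-o['eef_pos']),1),r['p']) for r in ctrl.spot_point(s,n)[:2]])
o=ctrl.get_obs();print(o['time']);go((589.3,-38.5,182),3.2)
E
```

```text
[16.7 -3.  75.2]
[-20.4  -1.9  75.2]
exp px [array([167., 273.]), array([206., 303.])]
[(array([ 4.4,  3.1, 16. ]), 0.44)]
[(array([-1. , -1. , 73.7]), 0.46)]
7.15
travel [0.1433, -0.2168, -0.0016] rot [-0.06, 0.06, 7.8]
```

Call:
play_rows(
  targets=[
    {"travel": [0.015,-0.022,0],"rot": [0,0,1]},
    {"travel": [0.04,-0.058,0],"rot": [0,0,2]},
    {"travel": [0.065,-0.095,0],"rot": [0,0,3.5]},
    {"travel": [0.09,-0.135,-0.001],"rot": [0,0,5]},
    {"travel": [0.115,-0.172,-0.0015],"rot": [0,0,6.5]},
    {"travel": [0.135,-0.205,-0.0015],"rot": [0,0,7.5]},
    {"travel": [0.144,-0.2168,-0.0016],"rot": [0,0,7.8]},
    {"travel": [0.144,-0.2168,-0.0016],"rot": [0,0,7.8]},
    {"travel": [0.144,-0.2168,-0.0016],"rot": [0,0,7.8]},
    {"travel": [0.144,-0.2168,-0.0016],"rot": [0,0,7.8]},
  ],
)

```text
time: 8.4
eef_pos: [590.1, -39.7, 182.6]
tcp_rot: [[0.999, 0.054, -0.0], [0.054, -0.999, -0.0], [-0.0, 0.0, -1.0]]
force: [0.1, -0.5, -1.4]
gripper_width: 9.7
finger_force: 40.0
```

```bash
python3 - <<'E'
from h import *
o=ctrl.get_obs(); print(o['time'],o['eef_pos'],o['gripper_width'],o['force'])
s=snap('scene'); b=snap('top')
im=lambda s:cv2.cvtColor(s['color'],cv2.COLOR_RGB2BGR)
def crop(s,P,k,w,h):
    p=proj(s,P).astype(int); print(p); return cv2.resize(im(s)[p[1]-h//2:p[1]+h//2,p[0]-w//2:p[0]+w//2],None,fx=k,fy=k,interpolation=cv2.INTER_CUBIC)
A=crop(s,(589,-38,80),7,56,60); B=crop(b,(589,-38,80),7,56,60); cv2.imwrite('pics/f.png',np.hstack([A,B]))
R=np.array(o['tcp_rot'])
print('exp tips',[((proj(s,o['eef_pos']+R@np.array([x,0,75.2]))-proj(s,(589,-38,80)).astype(int)+np.array([28,30])+.5)*7-.5).round(0) for x in(18,-18)])
go((590,-38.5,182),3.2)
E
```

```text
8.4 [590.07592018 -39.73231765 182.61424325] 9.657113189431442 [ 0.10913607 -0.52057864 -1.37602217]
[249 163]
[265 155]
exp tips [array([188., 156.]), array([224., 198.])]
travel [-0.0001, -0.001, 0.0006] rot [0.0, 0.01, -0.07]
```

View pics/f.png

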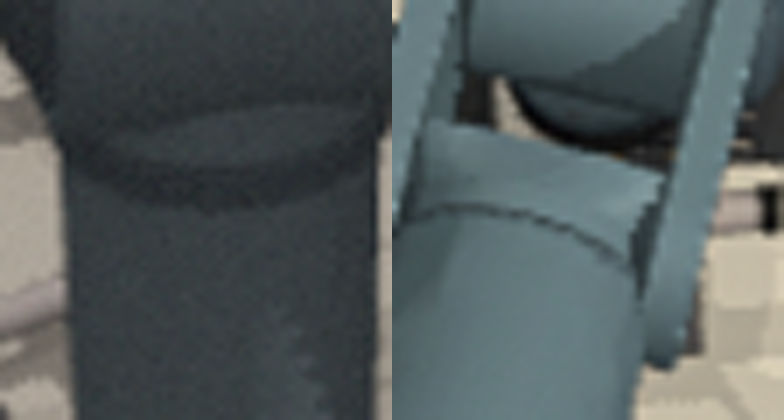

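The arm hides the foot in both views, so I'll go on by feel. First I'll pass the legs down either side of the tube.

Call:
play_rows(
  targets=[
    {"travel": [0,-0.0008,0.01],"rot": [0,0,0]},
    {"travel": [0,-0.0008,0.022],"rot": [0,0,0]},
    {"travel": [0,-0.0008,0.03],"rot": [0,0,0]},
    {"travel": [0,-0.0008,0.033],"rot": [0,0,0]},
    {"travel": [0,-0.0008,0.0355],"rot": [0,0,0]},
    {"travel": [0,-0.0008,0.038],"rot": [0,0,0]},
    {"travel": [0,-0.0008,0.038],"rot": [0,0,0]},
  ],
)

```text
time: 9.38
eef_pos: [590.3, -37.8, 144.7]
tcp_rot: [[0.998, 0.056, 0.0], [0.056, -0.998, -0.0], [0.0, 0.0, -1.0]]
force: [-0.0, 0.7, -1.9]
gripper_width: 10.0
finger_force: 40.0
```

Call:
play_rows(
  targets=[
    {"travel": [0,0,0.005],"rot": [0,0,0]},
    {"travel": [0,0,0.01],"rot": [0,0,0]},
    {"travel": [0,0,0.015],"rot": [0,0,0]},
    {"travel": [0,0,0.019],"rot": [0,0,0]},
    {"travel": [0,0,0.021],"rot": [0,0,0]},
    {"travel": [0,0,0.021],"rot": [0,0,0]},
  ],
)

```text
time: 10.12
eef_pos: [590.2, -37.8, 123.5]
tcp_rot: [[0.998, 0.056, -0.0], [0.056, -0.998, 0.0], [-0.0, -0.0, -1.0]]
force: [0.1, 1.4, -1.0]
gripper_width: 10.0
finger_force: 40.0
```

Call:
play_rows(
  targets=[
    {"travel": [0,0,0.001],"rot": [0,0,0]},
    {"travel": [0,0,0.002],"rot": [0,0,0]},
    {"travel": [0,0,0.003],"rot": [0,0,0]},
    {"travel": [0,0,0.003],"rot": [0,0,0]},
  ],
)

```text
time: 10.62
eef_pos: [590.2, -37.8, 120.6]
tcp_rot: [[0.998, 0.056, -0.0], [0.056, -0.998, 0.0], [-0.0, -0.0, -1.0]]
force: [-0.3, -0.0, -0.7]
gripper_width: 10.0
finger_force: 40.0
```

Call:
play_rows(
  targets=[
    {"travel": [0,0,0.0008],"rot": [0,0,0]},
    {"travel": [0,0,0.0015],"rot": [0,0,0]},
    {"travel": [0,0,0.0015],"rot": [0,0,0]},
  ],
)

```text
time: 11.0
eef_pos: [590.3, -37.8, 119.1]
tcp_rot: [[0.998, 0.056, -0.0], [0.056, -0.998, 0.0], [-0.0, -0.0, -1.0]]
force: [0.2, 0.0, -0.9]
gripper_width: 9.9
finger_force: 40.0
```

Call:
play_rows(
  targets=[
    {"travel": [0,0,0.0008],"rot": [0,0,0]},
    {"travel": [0,0,0.0015],"rot": [0,0,0]},
    {"travel": [0,0,0.0015],"rot": [0,0,0]},
  ],
)

```text
time: 11.38
eef_pos: [590.2, -37.8, 117.6]
tcp_rot: [[0.998, 0.056, -0.0], [0.056, -0.998, 0.0], [-0.0, -0.0, -1.0]]
force: [-0.2, 0.2, -1.0]
gripper_width: 9.4
finger_force: 40.0
```

Call:
play_rows(
  targets=[
    {"travel": [0,0,0.001],"rot": [0,0,0]},
    {"travel": [0,0,0.002],"rot": [0,0,0]},
    {"travel": [0,0,0.003],"rot": [0,0,0]},
    {"travel": [0,0,0.003],"rot": [0,0,0]},
  ],
)

```text
time: 11.88
eef_pos: [590.2, -37.8, 114.5]
tcp_rot: [[0.998, 0.056, -0.0], [0.056, -0.998, 0.0], [-0.0, -0.0, -1.0]]
force: [-0.7, 0.1, -0.9]
gripper_width: 9.7
finger_force: 40.0
```

Call:
play_rows(
  targets=[
    {"travel": [0,0,0.001],"rot": [0,0,0]},
    {"travel": [0,0,0.002],"rot": [0,0,0]},
    {"travel": [0,0,0.003],"rot": [0,0,0]},
    {"travel": [0,0,0.003],"rot": [0,0,0]},
  ],
)

```text
time: 12.38
eef_pos: [590.2, -37.8, 111.5]
tcp_rot: [[0.998, 0.056, -0.0], [0.056, -0.998, 0.0], [-0.0, -0.0, -1.0]]
force: [-0.3, 0.3, -1.8]
gripper_width: 9.8
finger_force: 40.0
```

The legs have entered the holes with almost no force. I'll push on past the balls.

Call:
play_rows(
  targets=[
    {"travel": [0,0,0.001],"rot": [0,0,0]},
    {"travel": [0,0,0.002],"rot": [0,0,0]},
    {"travel": [0,0,0.003],"rot": [0,0,0]},
    {"travel": [0,0,0.004],"rot": [0,0,0]},
    {"travel": [0,0,0.005],"rot": [0,0,0]},
    {"travel": [0,0,0.005],"rot": [0,0,0]},
  ],
)

```text
time: 13.12
eef_pos: [590.5, -37.8, 107.0]
tcp_rot: [[0.998, 0.056, 0.0], [0.056, -0.998, -0.0], [0.0, 0.0, -1.0]]
force: [-1.4, 1.0, 2.3]
gripper_width: 10.2
finger_force: 40.0
```

Call:
play_rows(
  targets=[
    {"travel": [0,0,0.001],"rot": [0,0,0]},
    {"travel": [0,0,0.002],"rot": [0,0,0]},
    {"travel": [0,0,0.003],"rot": [0,0,0]},
    {"travel": [0,0,0.003],"rot": [0,0,0]},
  ],
)

```text
time: 13.62
eef_pos: [590.4, -37.8, 103.5]
tcp_rot: [[0.998, 0.056, 0.0], [0.056, -0.998, -0.0], [0.0, 0.0, -1.0]]
force: [0.1, 1.5, 2.2]
gripper_width: 9.7
finger_force: 40.0
```

Call:
play_rows(
  targets=[
    {"travel": [0,0,0.0015],"rot": [0,0,0]},
    {"travel": [0,0,0.003],"rot": [0,0,0]},
    {"travel": [0,0,0.0045],"rot": [0,0,0]},
    {"travel": [0,0,0.006],"rot": [0,0,0]},
    {"travel": [0,0,0.0075],"rot": [0,0,0]},
    {"travel": [0,0,0.0075],"rot": [0,0,0]},
  ],
)

```text
time: 14.38
eef_pos: [590.3, -37.8, 95.8]
tcp_rot: [[0.998, 0.056, 0.0], [0.056, -0.998, 0.0], [0.0, 0.0, -1.0]]
force: [-0.9, 1.0, 2.1]
gripper_width: 10.1
finger_force: 40.0
```

Call:
play_rows(
  targets=[
    {"travel": [0,0,0.001],"rot": [0,0,0]},
    {"travel": [0,0,0.002],"rot": [0,0,0]},
    {"travel": [0,0,0.0035],"rot": [0,0,0]},
    {"travel": [0,0,0.005],"rot": [0,0,0]},
    {"travel": [0,0,0.006],"rot": [0,0,0]},
    {"travel": [0,0,0.006],"rot": [0,0,0]},
  ],
)

```text
time: 15.12
eef_pos: [589.9, -37.7, 89.2]
tcp_rot: [[0.998, 0.056, -0.001], [0.056, -0.998, 0.0], [-0.001, -0.0, -1.0]]
force: [1.5, 0.4, -4.3]
gripper_width: 10.0
finger_force: 40.0
```

Call:
play_rows(
  targets=[
    {"travel": [0,0,0.0007],"rot": [0,0,0]},
    {"travel": [0,0,0.0014],"rot": [0,0,0]},
    {"travel": [0,0,0.002],"rot": [0,0,0]},
    {"travel": [0,0,0.002],"rot": [0,0,0]},
  ],
)

```text
time: 15.62
eef_pos: [590.2, -37.8, 88.1]
tcp_rot: [[0.998, 0.056, -0.0], [0.056, -0.998, 0.0], [-0.0, -0.0, -1.0]]
force: [0.1, 0.7, -1.3]
gripper_width: 9.7
finger_force: 40.0
```

Call:
play_rows(
  targets=[
    {"travel": [0,0,0.0005],"rot": [0,0,0]},
    {"travel": [0,0,0.001],"rot": [0,0,0]},
    {"travel": [0,0,0.001],"rot": [0,0,0]},
  ],
)

```text
time: 16.0
eef_pos: [590.3, -37.8, 87.1]
tcp_rot: [[0.998, 0.056, -0.0], [0.056, -0.998, 0.0], [-0.0, -0.0, -1.0]]
force: [0.2, 0.2, -0.3]
gripper_width: 9.5
finger_force: 40.0
```

Call:
play_rows(
  targets=[
    {"travel": [0,0,0.0005],"rot": [0,0,0]},
    {"travel": [0,0,0.001],"rot": [0,0,0]},
    {"travel": [0,0,0.001],"rot": [0,0,0]},
  ],
)

```text
time: 16.38
eef_pos: [590.3, -37.8, 86.3]
tcp_rot: [[0.998, 0.056, 0.0], [0.056, -0.998, 0.0], [0.0, -0.0, -1.0]]
force: [-0.6, 1.8, 0.1]
gripper_width: 9.9
finger_force: 40.0
```

Call:
play_rows(
  targets=[
    {"travel": [0,0,0.0005],"rot": [0,0,0]},
    {"travel": [0,0,0.0005],"rot": [0,0,0]},
  ],
)

```text
time: 16.62
eef_pos: [590.4, -37.8, 86.1]
tcp_rot: [[0.998, 0.056, 0.0], [0.056, -0.998, 0.0], [0.0, -0.0, -1.0]]
force: [-1.6, 1.4, 4.6]
gripper_width: 9.5
finger_force: 40.0
```

Contact is now rising at the predicted height. I'll make a firmer check.

Call:
play_rows(
  targets=[
    {"travel": [0,0,0.0005],"rot": [0,0,0]},
    {"travel": [0,0,0.0008],"rot": [0,0,0]},
    {"travel": [0,0,0.0008],"rot": [0,0,0]},
  ],
)

```text
time: 17.0
eef_pos: [590.5, -37.8, 86.0]
tcp_rot: [[0.998, 0.056, -0.0], [0.056, -0.998, -0.0], [-0.0, 0.0, -1.0]]
force: [-3.9, 2.7, 8.4]
gripper_width: 9.9
finger_force: 40.0
```

Call:
play_rows(
  targets=[
    {"travel": [0,0,0.0005],"rot": [0,0,0]},
    {"travel": [0,0,0.001],"rot": [0,0,0]},
    {"travel": [0,0,0.001],"rot": [0,0,0]},
  ],
)

```text
time: 17.38
eef_pos: [590.6, -37.8, 86.0]
tcp_rot: [[0.998, 0.056, -0.0], [0.056, -0.998, -0.0], [-0.0, 0.0, -1.0]]
force: [-7.1, 2.1, 13.5]
gripper_width: 9.3
finger_force: 40.0
```

The bow is firmly seated: force rises to 13.5 N with no travel. I'll ease off, open slowly and lift.

Call:
play_rows(
  targets=[
    {"travel": [0,0,-0.001],"rot": [0,0,0]},
    {"travel": [0,0,-0.0018],"rot": [0,0,0]},
    {"travel": [0,0,-0.0018],"rot": [0,0,0]},
  ],
)

```text
time: 17.75
eef_pos: [590.4, -37.8, 86.1]
tcp_rot: [[0.998, 0.056, 0.0], [0.056, -0.998, -0.0], [0.0, 0.0, -1.0]]
force: [-3.2, 2.1, 4.9]
gripper_width: 9.5
finger_force: 40.0
```

Call:
play_rows(
  targets=[
    {"travel": [0,0,0],"rot": [0,0,0]},
    {"travel": [0,0,0],"rot": [0,0,0]},
    {"travel": [0,0,0],"rot": [0,0,0]},
    {"travel": [0,0,0],"rot": [0,0,0]},
    {"travel": [0,0,0],"rot": [0,0,0]},
    {"travel": [0,0,0],"rot": [0,0,0]},
  ],
  gripper=0.045,
)

```text
time: 18.5
eef_pos: [590.3, -37.8, 85.7]
tcp_rot: [[0.998, 0.056, 0.0], [0.056, -0.998, -0.0], [0.0, 0.0, -1.0]]
force: [0.3, -0.3, -0.2]
gripper_width: 45.1
finger_force: 0.0
```

Call:
play_rows(
  targets=[
    {"travel": [0,0,-0.01],"rot": [0,0,0]},
    {"travel": [0,0,-0.03],"rot": [0,0,0]},
    {"travel": [0,0,-0.06],"rot": [0,0,0]},
    {"travel": [0,0,-0.1],"rot": [0,0,0]},
    {"travel": [0,0,-0.13],"rot": [0,0,0]},
    {"travel": [0,0.03,-0.13],"rot": [0,0,0]},
    {"travel": [0,0.07,-0.13],"rot": [0,0,0]},
    {"travel": [0,0.12,-0.13],"rot": [0,0,0]},
    {"travel": [0,0.17,-0.13],"rot": [0,0,0]},
    {"travel": [0,0.21,-0.13],"rot": [0,0,0]},
    {"travel": [0,0.24,-0.13],"rot": [0,0,0]},
    {"travel": [0,0.25,-0.13],"rot": [0,0,0]},
  ],
)

```text
time: 20.0
eef_pos: [604.4, -288.8, 216.5]
tcp_rot: [[0.999, 0.054, 0.001], [0.054, -0.999, -0.0], [0.001, 0.0, -1.0]]
force: [0.1, 0.5, 0.5]
gripper_width: 45.0
finger_force: 0.0
```

```bash
python3 - <<'E'
from h import *
o=ctrl.get_obs(); print(o['time'],o['eef_pos'],o['gripper_width'],o['force'])
s=snap('scene'); b=snap('top')
A=cv2.cvtColor(s['color'],cv2.COLOR_RGB2BGR)[145:225,170:290]; B=cv2.cvtColor(b['color'],cv2.COLOR_RGB2BGR)[130:190,185:305]
f=lambda a,k:cv2.resize(a,None,fx=k,fy=k,interpolation=cv2.INTER_CUBIC)
A=f(A,4);B=f(B,4); cv2.imwrite('pics/end.png',np.vstack([A,B]))
for x in(s,b): print([(np.round(r['centre'],1).tolist(),round(r['p'],2)) for r in ctrl.spot_point(x,'ubolt')[:3]])
E
```

```text
20.0 [ 604.35222955 -288.80830687  216.48387612] 44.980998723616544 [0.05884511 0.48035278 0.47959268]
[([357.1, -421.0, 1.3], 0.33)]
[([591.4, -40.7, 73.7], 0.51)]
```

View pics/end.png

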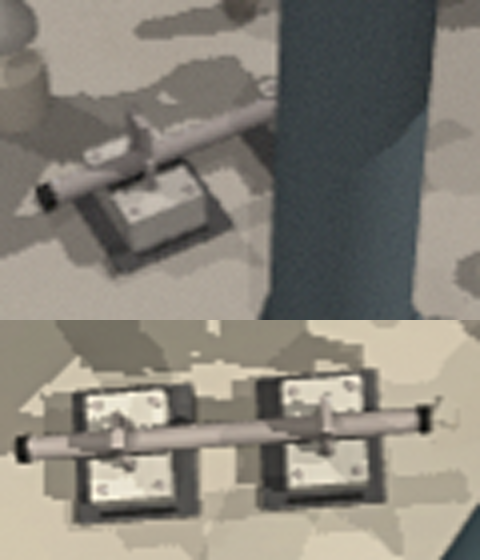

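The top view shows the U-bolt on the open foot at (322,415), sitting like the fitted one at (118,437). The detector puts its origin at z ≈ 73.7, which matches fully home.

```bash
python3 -c "
from workcell import ctrl; print(ctrl.sign_off())"
```

```text
the job is handed in; nothing more can be done
None
```

The U-bolt is fully home on the open foot and released, the highest push I read was about 14 N, the arm is clear, and the job was handed in at about 20 s.

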